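Sort the salvaged capacitors by size

TASK

Four capacitors (upright black cylinders with aluminium tops) have been salvaged from a power supply; stand each one upright on the floor of the round steel dish that matches it in size rank, the largest in the largest dish and so on down to the smallest in the smallest. Place and let go of them one after another in order of size, beginning with the largest, and finish with all four standing in their dishes. Leave the transformer and the ring-shaped choke coil among them where they are.

Things in the scene. Friction and masses are not known exactly. Their poses are not given: they have to be found in the camera images.
- cap50: The largest of the four capacitors: an upright cylinder with black sleeve and bare aluminium top with a cross on it, 50 mm diameter, 64 mm tall, about 180 g (0.8 to 1.3 times that), loose. Origin: centre of its underside; z up along its axis; the yaw means nothing.
- cap40: The second largest of the four capacitors: an upright cylinder with black sleeve and bare aluminium top with a cross on it, 40 mm diameter, 56 mm tall, about 110 g (0.8 to 1.3 times that), loose. Origin: centre of its underside; z up along its axis; the yaw means nothing.
- cap30: The second smallest of the four capacitors: an upright cylinder with black sleeve and bare aluminium top with a cross on it, 30 mm diameter, 50 mm tall, about 55 g (0.8 to 1.3 times that), loose. Origin: centre of its underside; z up along its axis; the yaw means nothing.
- cap20: The smallest of the four capacitors: an upright cylinder with black sleeve and bare aluminium top with a cross on it, 20 mm diameter, 46 mm tall, about 25 g (0.8 to 1.3 times that), loose. Origin: centre of its underside; z up along its axis; the yaw means nothing.
- dish50: The largest of the four round shallow steel dishes, fixed to the bench: inner diameter 76 mm, outer 82 mm, rim 14 mm above the bench, inner floor 4 mm above the bench, open on top. Origin: centre of its underside, on the bench. Its capacitor is largest, 50 mm wide.
- dish40: The second largest of the four round shallow steel dishes, fixed to the bench: inner diameter 64 mm, outer 70 mm, rim 14 mm above the bench, inner floor 4 mm above the bench, open on top. Origin: centre of its underside, on the bench. Its capacitor is second largest, 40 mm wide.
- dish30: The second smallest of the four round shallow steel dishes, fixed to the bench: inner diameter 54 mm, outer 60 mm, rim 14 mm above the bench, inner floor 4 mm above the bench, open on top. Origin: centre of its underside, on the bench. Its capacitor is second smallest, 30 mm wide.
- dish20: The smallest of the four round shallow steel dishes, fixed to the bench: inner diameter 42 mm, outer 48 mm, rim 14 mm above the bench, inner floor 4 mm above the bench, open on top. Origin: centre of its underside, on the bench. Its capacitor is smallest, 20 mm wide.
- transformer: Small transformer standing among the parts, not to be moved: dark laminated iron block 30 x 46 mm with a white bobbin across it, about 46 x 46 mm overall, 36 mm tall, 220 g, loose. Origin: centre of its underside; z up.
- choke: Ring-shaped choke coil lying flat among the parts, not to be moved: copper-coloured ring about 44 mm outside diameter with a 16 mm hole, 18 mm tall, 70 g, loose. Origin: centre of its underside; z up.
Not all that is in view belongs to the job. What is shaped like the dish30 but red, turquoise or yellow is not meant.

How it is judged (in metres and radians):
On the way, in this order (a step that is already met when the one before it is completed fails the run):
1. the largest capacitor stands released in the largest dish (horizontal distance between cap50 and dish50 below 0.015 m and z of cap50 in the frame of dish50 between 0.001 and 0.008 m and angle between cap50's own z axis and vertical below 0.1 rad and contact force between the fingers and cap50 below 0.1 N), for 0.2 s.
2. the second largest capacitor stands released in the second largest dish (horizontal distance between cap40 and dish40 below 0.015 m and z of cap40 in the frame of dish40 between 0.001 and 0.008 m and angle between cap40's own z axis and vertical below 0.1 rad and contact force between the fingers and cap40 below 0.1 N), for 0.2 s.
3. the second smallest capacitor stands released in the second smallest dish (horizontal distance between cap30 and dish30 below 0.015 m and z of cap30 in the frame of dish30 between 0.001 and 0.008 m and angle between cap30's own z axis and vertical below 0.1 rad and contact force between the fingers and cap30 below 0.1 N), for 0.2 s.
4. the smallest capacitor stands released in the smallest dish (horizontal distance between cap20 and dish20 below 0.015 m and z of cap20 in the frame of dish20 between 0.001 and 0.008 m and angle between cap20's own z axis and vertical below 0.1 rad and contact force between the fingers and cap20 below 0.1 N), for 0.2 s.
At the end, for the whole second after the job is handed in: Each capacitor stands upright (within 0.1 rad) and flat on the inner floor of the dish of its own size rank (its underside 1 to 8 mm above the dish's underside), its axis within 15 mm of the dish's centre, released and at rest (all of step 1 and all of step 2 and all of step 3 and all of step 4 and linear speed of each of cap50, cap40, cap30, cap20 below 0.02 m/s and angular speed of each of cap50, cap40, cap30, cap20 below 0.2 rad/s); the robot touches nothing.
It fails at once if the transformer is moved by more than 20 mm or tipped (distance of transformer from where it was at the start of the episode above 0.02 m or angle between transformer's own z axis and vertical above 0.5 rad).
It fails at once if the choke is moved by more than 20 mm or tipped (distance of choke from where it was at the start of the episode above 0.02 m or angle between choke's own z axis and vertical above 0.5 rad).
It also fails if it takes over 109 s, if anything falls off the work surface, if the arm or the gripper's body presses on something with over 40 N, if the wrist force passes 120 N, or if a joint passes its speed limit or range.

ROBOT

A 6-joint arm with a two-finger parallel gripper is mounted at the origin on the work surface. World frame = base frame: x ahead of the robot, y to its left, z up, the work surface at z = 0. Lengths are in mm, angles in rad, forces in N, time in s.
With the tool pointing down it reaches from about 350 to 975 mm from the base axis. Payload 7.1 kg.
Tool frame: the origin (TCP) lies at the very end of the fingers, on their centre line; the grasp point (between the pads) lies 19 mm behind it; z points along the fingers, y is the line along which they close (so a half turn about z gives the same grasp; the last joint's range is limited). The gripper opens to 88 mm and grips with 3 to 60 N. Pads are 20 mm wide; open, the fingers measure 115 mm over their backs; the gripper's body (75 mm by 178 mm) begins 61 mm behind the grasp point.
Start: joints at [-1.232, 0.423, 1.63, -0, 1.089, -0.019], TCP at [218.9, -585.395, 196.875] pointing down, gripper open.
Joint ranges: [-3, 3], [-0.9, 2.11], [0.09, 2.58], [-1.31, 4.45], [0.11, 2.69], [-2.54, 2.54]. Speed limits (rad/s): [2.39, 2.39, 3.01, 3.14, 3.14, 3.14].

INTERFACE

Orientations are given as a rotation vector (axis times angle).
In Python, from workcell import get_obs, get_image, job, models gives the robot as it stands.
- The arm moves only by the tool jog_arm, never from a script. Its argument "increments" is one flat list of numbers, 7 for each row, row after row: the turn, a rotation vector about the tool's x, y, z in degrees, then the shift along the tool's x, y, z in mm, then the opening in per cent of the stroke, from 0 (shut) to 100 (fully open). A call has 1 to 12 rows; each row shifts and turns the commanded pose from where the row before left it, along the tool's axes as they then stand; what a row does not reach is not made up. A row lasts 1/8 s, in which the tool goes at most 62.5 mm and 10.7 degrees, less where a joint would pass 70% of its speed; a pose out of reach is approached as far as the arm can. A call is refused whole if a number of a shift passes 62.5 or a number of a turn 10.7, either way. A call with a gripper value outside its range is refused whole. The fingers move at their own pace and stop on an object; the grip force is fixed at half the most. Time passes only in rows, so rows that do not move let the fingers close. It gives the time, the measured TCP pose, the force, the opening and the grip force at its end, in the units of the state.
- get_obs(): the state, without advancing time (a new reading comes with each control period).
- get_image(name): name is "scene" or "top" or "wrist"; returns a dict with "pixels" (384x512x3 uint8, blue, green, red), "depth" (384x512 float32, mm along the optical axis (not along the pixel's ray), 0 where there is no reading), "fx", "fy", "cx", "cy" (pixels), "cam_to_world" (4x4, takes a point from camera to world coordinates); the wrist camera has in their place "tool_from_camera" (4x4, takes a point from camera to tool coordinates, whose origin is the TCP and whose axes are the flange's). Camera axes: x right, y up, looking along -z (the intrinsics and any distortion apply to the point x, -y, -z); pixel columns grow to the right and rows downward; lengths in mm; the calibration is good to about 2 mm. A picture is of the moment at which its call begins: read the wrist's pose just before it.
- job.close_job(): hands the job in; it is judged then, once.
Trained networks look in the newest picture that a camera, given by its name, has taken for a name from the list of things; names that differ only in an ending like _2 or _b are one class to them, and where a whole thing is asked for, a point or a joint stands for the part that bears it (a point fixed in the world has none). Each returns a list of dicts, best first, with "p" (0 to 1); they miss things now and then, are a little off and sometimes report something else, mostly with a low value. They report only what shows in the picture. A call takes as long as a camera call. They do not tell look-alikes from the thing itself.
- models.look_for(target, camera): "centre" ([x, y, z] in mm, in world coordinates, good to about 4 mm: the middle of the surface that is visible of it).
- models.regions_of(target, camera): "region" (384x512 bool, what is visible of it).
The state is a dict: "t": time; "qpos": joint angles; "qvel": joint speeds; "joint_torque": joint torques, N m; "ee_pos": TCP position; "orientation": TCP orientation; "ft_force": force on the tool from outside, world axes, zero at the start; "moment": the same for the moment, N m; "width": finger opening in mm; "grasp_force": force on a finger pad.
Only numpy, scipy, OpenCV 4.12 (cv2) and the standard library are available. Lean on these libraries where they do the work, as an engineer would, in place of code of your own. Each camera call takes 0.05 s, during which the arm holds its last target. There are 200 camera calls.

## Working session

There is one attempt and no reset: what is moved stays moved. The work goes in short steps, Python scripts to look and compute and a tool call to move; the robot and the scene stay as the last step left them, time stands still between calls to the robot, and variables do not carry over. Pictures are saved under pics/ and viewed, at most 14 in all, crops included, and the job is handed in when it is done.

Besides the shell and the picture viewer there is one more tool, called after "Request:" as name(argument=value, ...) on one line, values as JSON. jog_arm: Moves the arm, as the interface text tells. Its arguments: {"type":"object","properties":{"increments":{"type":"array"}},"required":["increments"]}

```bash
mkdir -p pics
cat > h.py <<'E'
import numpy as np, cv2
from workcell import get_obs, get_image, job, models
def world(im,u,v,d=None,z=None):
    T=np.array(im["cam_to_world"]); r=np.array([(u-im["cx"])/im["fx"],-(v-im["cy"])/im["fy"],-1.])
    R=T[:3,:3]@r
    if z is not None: d=(z-T[2,3])/R[2]
    return T[:3,3]+R*d
def pix(im,p):
    T=np.linalg.inv(np.array(im["cam_to_world"])); c=T[:3,:3]@np.array(p)+T[:3,3]
    return im["cx"]+im["fx"]*c[0]/-c[2], im["cy"]-im["fy"]*c[1]/-c[2]
E
python3 - <<'E'
from h import *
im=get_image("top"); cv2.imwrite("pics/top.png",cv2.resize(im["pixels"],(800,600)))
print({k:im[k] for k in im if k not in("pixels","depth")})
for n in "cap50 cap40 cap30 cap20 dish50 dish40 dish30 dish20 transformer choke".split():
    for r in models.look_for(n,"top")[:5]:
        print(n,round(r["p"],2),np.round(r["centre"]),np.round(pix(im,r["centre"])))
im=get_image("scene"); cv2.imwrite("pics/scene.png",im["pixels"])
o=get_obs(); print(o)
E
```

```text
{'fx': 477.8947773539958, 'fy': 477.8947773539958, 'cx': 258.0333015269959, 'cy': 197.17695583839733, 'cam_to_world': array([[ 2.76515602e-02,  9.80009766e-01, -1.97018401e-01,
         3.28175999e+02],
       [-9.99610861e-01,  2.63840533e-02, -9.05585454e-03,
         1.68600258e-01],
       [-3.67668189e-03,  1.97192142e-01,  9.80357966e-01,
         1.27694894e+03],
       [ 0.00000000e+00,  0.00000000e+00,  0.00000000e+00,
         1.00000000e+00]])}
cap50 0.74 [ 603. -154.   67.] [322. 187.]
cap50 0.5 [ 450. -170.   54.] [327. 246.]
cap50 0.44 [595. 327.  53.] [138. 186.]
cap40 0.74 [ 603. -154.   67.] [322. 187.]
cap40 0.5 [ 450. -170.   54.] [327. 246.]
cap40 0.44 [595. 327.  53.] [138. 186.]
cap30 0.74 [ 603. -154.   67.] [322. 187.]
cap30 0.5 [ 450. -170.   54.] [327. 246.]
cap30 0.44 [595. 327.  53.] [138. 186.]
cap20 0.74 [ 603. -154.   67.] [322. 187.]
cap20 0.5 [ 450. -170.   54.] [327. 246.]
cap20 0.44 [595. 327.  53.] [138. 186.]
dish50 0.92 [446. -10.   8.] [265. 248.]
dish50 0.91 [622. 250.  10.] [171. 181.]
dish50 0.9 [529. 244.   4.] [171. 215.]
dish50 0.85 [ 609.
[... 775 characters left out ...]
]
{'t': 0.6, 'qpos': array([-1.23197804e+00,  4.23065326e-01,  1.62990009e+00, -2.72790667e-05,
        1.08859840e+00, -1.89921671e-02]), 'qvel': array([-2.05050514e-03, -4.48345013e-04, -1.51882496e-03,  5.29955892e-04,
       -4.11839953e-04,  7.22660985e-05]), 'joint_torque': array([ 1.01068351e-04, -5.44294953e+01, -2.73933631e+01,  6.43836334e-02,
        1.70627033e-02, -3.77400477e-05]), 'ee_pos': array([ 218.90719616, -585.39692934,  196.89669281]), 'orientation': array([ 3.09141467e+00,  5.59067691e-01, -3.02669219e-05]), 'ft_force': array([0.27217748, 0.08750827, 0.25668476]), 'moment': array([-0.01715825, -0.03004347, -0.0477634 ]), 'grasp_force': 0.0, 'width': 87.94970216596967}
```

Run:
```python
import cv2
a=cv2.imread("pics/top.png"); c=a[220:450,130:680]; cv2.imwrite("pics/topc.png",cv2.resize(c,(800,334),interpolation=cv2.INTER_CUBIC))
```

```text
(no output)
```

View pics/top.png

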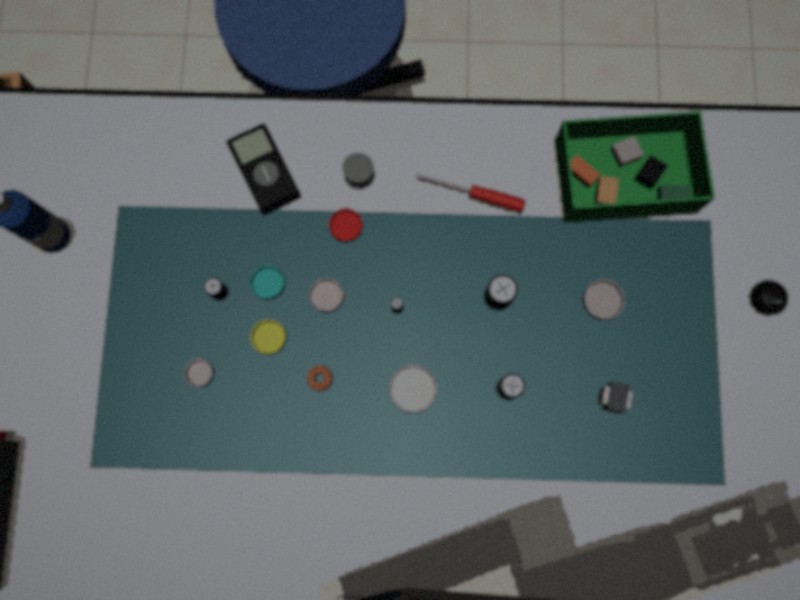

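View pics/scene.png

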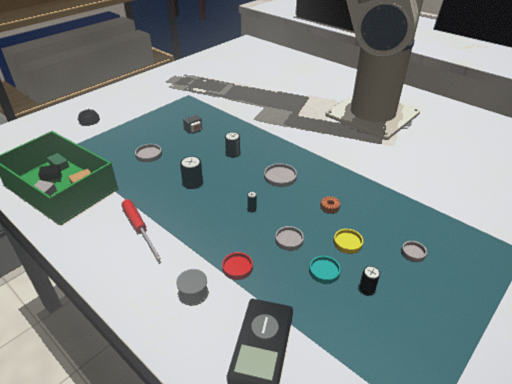

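Top picture (800x600 pixels):
- **Capacitors:** cap50 is at (502,290), cap40 at (512,385), cap30 at (213,288) and cap20 at (397,304).
- **Steel dishes:** the largest is at (413,388), then (604,299), (327,295) and (200,373).
- **Decoys:** red at (346,225), turquoise at (268,283) and yellow at (268,337). These aren't meant; the grey steel one at (327,295) is dish30.

Next I measure sizes and confirm in one enlarged crop.

Run:
```python
from h import *
im=get_image("top"); px=im["pixels"]; D=im["depth"]
hsv=cv2.cvtColor(px,cv2.COLOR_BGR2HSV).astype(int)
vis=cv2.resize(px,None,fx=4,fy=4,interpolation=cv2.INTER_CUBIC)
def pts(m): 
    v,u=np.nonzero(m); d=D[v,u]; T=np.array(im["cam_to_world"])
    c=np.stack([(u-im["cx"])/im["fx"]*d,-(v-im["cy"])/im["fy"]*d,-d],1); return c@T[:3,:3].T+T[:3,3]
for n,(a,b),H,dia in [("cap50",(502,290),64,50),("cap40",(512,385),56,40),("cap30",(213,288),50,30),("cap20",(397,304),46,20),("dish50",(413,388),14,82),("dish40",(604,299),14,70),("dish30",(327,295),14,60),("dish20",(200,373),14,48)]:
    u0,v0=a*.64,b*.64
    vv,uu=np.mgrid[:384,:512]; near=(np.hypot(uu-u0,vv-v0)<26/ (1 if 'dish' in n else 1.3))
    m=near&(hsv[...,1]<75)&(hsv[...,2]>95 )
    k,lab,st,cen=cv2.connectedComponentsWithStats(m.astype(np.uint8))
    j=min(range(1,k),key=lambda j:np.hypot(*(cen[j]-[u0,v0]))-st[j,4]*.01)
    m=lab==j
    w=world(im,*cen[j],z=H if 'cap' in n else 8)
    P=pts(m&(D>0)); q=pts(near&(D>0)); h=q[:,2]; 
    print(n,cen[j].round(1),"area-dia px",round(2*np.sqrt(st[j,4]/np.pi),1),"mm",round(2*np.sqrt(st[j,4]/np.pi)*1270/478*(1-H/1270),1),"xy",w.round(1),"depthmed",np.median(P,0).round(1),"maxh",np.percentile(h,98).round(1), "top-xy", q[h>H*.8].mean(0).round(1) if (h>H*.8).any() else None)
    cs,_=cv2.findContours(cv2.resize(m.astype(np.uint8),None,fx=4,fy=4,interpolation=0),0,1); cv2.drawContours(vis,cs,-1,(0,0,255),1)
    cv2.circle(vis,tuple(int(4*t) for t in pix(im,[w[0],w[1],w[2]])),2,(255,0,0),-1)
c=vis[620:1080,430:1680]; cv2.imwrite("pics/seg.png",cv2.resize(c,(800,294),interpolation=cv2.INTER_AREA))
s=get_image("scene"); T=np.array(im["cam_to_world"])
for n in ["transformer","choke"]: 
    for cam in["top","scene"]:print(n,cam,[(round(r["p"],2),np.round(r["centre"])) for r in models.look_for(n,cam)])
print("caps scene",[(round(r["p"],2),np.round(r["centre"])) for r in models.look_for("cap50","scene")])
print("dish scene",[(round(r["p"],2),np.round(r["centre"])) for r in models.look_for("dish50","scene")])
```

```text
cap50 [321.5 184.5] area-dia px 16.2 mm 40.8 xy [ 610.1 -152.7   64. ] depthmed [ 610.2 -153.    64.8] maxh 68.0 top-xy [ 607.9 -152.9   64.2]
cap40 [327.8 246.2] area-dia px 13.3 mm 33.7 xy [ 450.8 -170.1   56. ] depthmed [ 451.2 -170.3   56.7] maxh 59.0 top-xy [ 449.3 -170.    56.3]
cap30 [135.5 182.7] area-dia px 9.8 mm 25.1 xy [605.  335.6  50. ] depthmed [604.6 335.5  50.3] maxh 51.7 top-xy [602.8 332.2  49.5]
cap20 [252.7 192.9] area-dia px 7.4 mm 18.9 xy [586.7  25.9  46. ] depthmed [589.   25.   45.7] maxh 45.8 top-xy [582.9  22.7  46. ]
dish50 [264.1 248.9] area-dia px 50.9 mm 133.7 xy [443.9  -7.9   8. ] depthmed [444.1  -7.7   2.2] maxh 14.4 top-xy [441.6  -8.7  14.5]
dish40 [385.5 191.7] area-dia px 22.8 mm 60.0 xy [ 607.6 -333.3    8. ] depthmed [ 608.  -334.5    4.8] maxh 14.0 top-xy [ 609.  -334.8   14.6]
dish30 [208.6 188.4] area-dia px 20.2 mm 53.0 xy [603.8 146.8   8. ] depthmed [604.2 147.2   4.5] maxh 13.9 top-xy [601.6 147.4  14.8]
dish20 [127.3 237.9] area-dia px 15.9 mm 41.7 xy [463.1 357.3   8. ] depthmed [463.3 358.7   4.3] maxh 13.0 top-xy [460.5 357.8  14.3]
transformer top [(0.52, array([ 436., -346.,   36.])), (0.45, array([599., 149.,   2.]))]
transformer scene [(0.8, array([ 448., -337.,   28.]))]
choke top [(0.57, array([453., 146.,  18.])), (0.41, array([ 605., -155.,   64.])), (0.39, array([606., 329.,  52.]))]
choke scene [(0.69, array([ 606., -334.,    4.])), (0.58, array([467., 158.,  19.]))]
caps scene [(0.97, array([614., 336.,  38.])), (0.93, array([ 619., -141.,   42.])), (0.82, array([ 462., -158.,   38.])), (0.6, array([443.,  -9.,   4.])), (0.51, array([592.,  28.,  28.]))]
dish scene [(0.82, array([460., 360.,   3.])), (0.75, array([735., 121.,   5.])), (0.7, array([602., 142.,   6.])), (0.69, array([530., 244.,   2.])), (0.66, array([446.,  -7.,   4.])), (0.65, array([624., 248.,  11.])), (0.64, array([ 606., -337.,    6.]))]
```

View pics/seg.png

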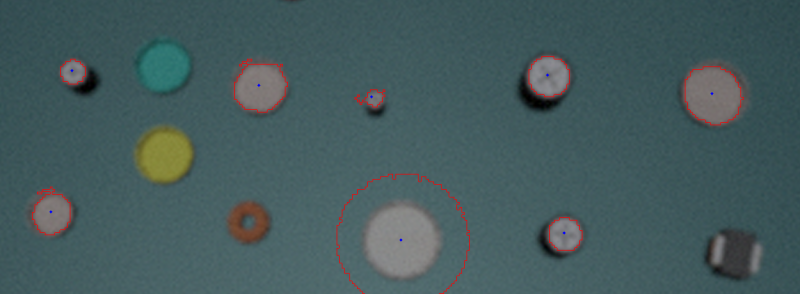

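The picture agrees: the grey dishes shrink in the order 443,-9 → 608,-334 → 603,147 → 462,358, and the measured cap heights match (64, 56, 50 and 46). Now I move above cap50 (about 608,-153).

Request:
jog_arm(increments=[0,0,10.25,0,0,0,100,0,0,10.24,0,0,0,100,0,0,0,38.9,-43.2,0,100,0,0,0,38.9,-43.2,0,100,0,0,0,38.9,-43.2,0,100,0,0,0,38.9,-43.2,0,100,0,0,0,38.9,-43.2,0,100,0,0,0,38.9,-43.2,0,100,0,0,0,38.9,-43.2,0,100,0,0,0,38.9,-43.2,0,100,0,0,0,38.9,-43.2,0,100,0,0,0,38.9,-43.2,0,100])

```text
t: 2.5
ee_pos: [609.0, -151.7, 197.0]
orientation: [3.141, 0.001, 0.001]
ft_force: [1.0, -0.4, 0.1]
width: 87.9
grasp_force: 0.0
```

```bash
cat >> h.py <<'E'
from scipy.spatial.transform import Rotation as Ro
def wrist(H,name=None,near=None,rad=60):
    """centre of what stands at height H+-4 within rad of near"""
    o=get_obs(); im=get_image("wrist"); D=im["depth"]
    v,u=np.nonzero(D>0); d=D[v,u]; T=np.array(im["tool_from_camera"])
    c=np.stack([(u-im["cx"])/im["fx"]*d,-(v-im["cy"])/im["fy"]*d,-d],1)@T[:3,:3].T+T[:3,3]
    w=Ro.from_rotvec(o["orientation"]).apply(c)+o["ee_pos"]
    s=(abs(w[:,2]-H)<4)&(np.hypot(w[:,0]-near[0],w[:,1]-near[1])<rad)
    if name: 
        p=im["pixels"].copy(); p[v[s],u[s],2]=255; cv2.imwrite("pics/"+name,p)
    q=w[s]; print("tcp",o["ee_pos"].round(1),"n",len(q))
    if len(q)>20:
        a,b=np.percentile(q[:,:2],[1,99],axis=0); print("box centre",((a+b)/2).round(1),"size",(b-a).round(1),"z",np.median(q[:,2]).round(1))
E
python3 -c "
from h import *
wrist(64,'w1.png',(608,-153),40)"
```

```text
tcp [ 609.  -151.7  197. ] n 1485
box centre [ 610.5 -151.5] size [46.1 46. ] z 64.3
```

View pics/w1.png

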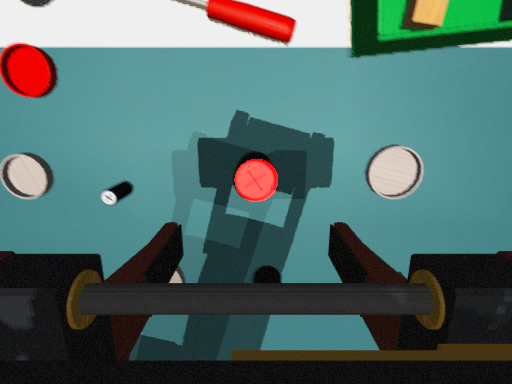

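The wrist picture shows cap50's top at (257,180), measured at (610.5,-151.5) and z 64, as expected. Now the grasp.

Request:
jog_arm(increments=[0,0,0,1.5,0,40,100,0,0,0,0,0,40,100,0,0,0,0,0,40,100,0,0,0,0,0,32,100,0,0,0,0,0,20,100,0,0,0,0,0,0,100,0,0,0,0,0,0,0,0,0,0,0,0,0,0,0,0,0,0,0,0,0,0,0,0,0,0,0,0,0,0,0,0,0,0,0,0,0,0,0,0,0,0])

```text
t: 4.05
ee_pos: [609.7, -153.3, 25.3]
orientation: [3.142, 0.0, 0.001]
ft_force: [0.5, 2.1, 4.9]
width: 49.5
grasp_force: 30.0
```

Request:
jog_arm(increments=[0,0,0,0,0,-30,0,0,0,0,0,0,-40,0,0,0,0,-33.2,-29,0,0,0,0,0,-33.2,-29,0,0,0,0,0,-33.2,-29,0,0,0,0,0,-33.2,-29,0,0,0,0,0,-33.2,-29,0,0,0,0,0,0,0,0,0,0,0,0,0,0,0,0])

```text
t: 5.18
ee_pos: [444.2, -8.5, 95.0]
orientation: [3.141, 0.001, 0.002]
ft_force: [-0.6, -0.4, -1.7]
width: 49.0
grasp_force: 30.0
```

```bash
python3 -c "
from h import *
o=get_obs();print(o['width'],o['grasp_force'])
wrist(14,'w2.png',(444,-9),48)
im=get_image('top'); print([(round(r['p'],2),np.round(r['centre'])) for r in models.look_for('dish50','top')])"
```

```text
49.00884951564849 29.97597623267211
tcp [444.2  -8.5  95. ] n 590
box centre [456.   -6.8] size [58.5 80. ] z 13.8
[(0.89, array([732., 124.,   5.])), (0.82, array([468., 358.,   6.])), (0.73, array([529., 246.,   5.])), (0.69, array([602., 148.,   1.])), (0.67, array([619., 251.,   8.])), (0.61, array([ 610., -336.,    3.]))]
```

View pics/w2.png

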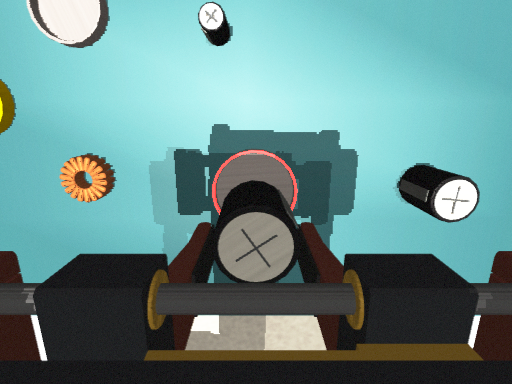

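The dish rim (255,190) is ahead of the held cap. Its far edge at x≈485 puts the centre at (444,-7), so I lower by 65.

Request:
jog_arm(increments=[0,0,0,0,-1.5,30,0,0,0,0,0,0,20,0,0,0,0,0,0,10,0,0,0,0,0,0,5,0,0,0,0,0,0,0,0])

```text
t: 5.95
ee_pos: [443.8, -7.0, 30.0]
orientation: [3.142, -0.0, 0.001]
ft_force: [0.0, -0.1, -1.9]
width: 48.9
grasp_force: 30.0
```

Request:
jog_arm(increments=[0,0,0,0,0,0.8,0,0,0,0,0,0,0,80,0,0,0,0,0,0,100,0,0,0,0,0,0,100,0,0,0,0,0,0,100,0,0,0,0,0,-20,100,0,0,0,0,0,-50,100,0,0,0,0,0,-60,100,0,0,0,1,54,-40,100,0,0,0,1,54,0,100,0,0,0,1,54,0,100,0,0,0,0,0,0,100])

```text
t: 7.45
ee_pos: [446.3, -168.0, 196.5]
orientation: [3.141, -0.007, 0.001]
ft_force: [0.1, 0.2, -1.5]
width: 87.6
grasp_force: 0.0
```

```bash
python3 -c "
from h import *
wrist(68,'w3.png',(444,-7),35)
wrist(56,'w3.png',(450,-170),35)"
```

```text
tcp [ 446.3 -168.   196.5] n 1552
box centre [444.8  -6.4] size [46.2 46.7] z 68.3
tcp [ 445.9 -166.3  196.2] n 920
box centre [ 450.8 -169.3] size [36.9 37.2] z 56.3
```

View pics/w3.png

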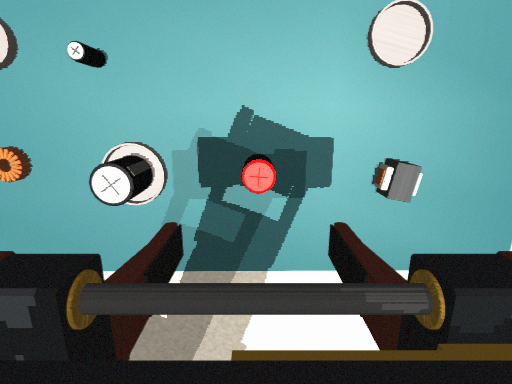

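cap50 stands in its dish (top at (112,185), z 68, centre at 444.8,-6.4). cap40's top is at (259,176), i.e. (450.8,-169.3). Grasp it.

Request:
jog_arm(increments=[0,0,0,4.5,2.5,40,100,0,0,0,0,0,40,100,0,0,0,0,0,40,100,0,0,0,0,0,32,100,0,0,0,0,0,20,100,0,0,0,0,0,0,100,0,0,0,0,0,0,0,0,0,0,0,0,0,0,0,0,0,0,0,0,0,0,0,0,0,0,0,0,0,0,0,0,0,0,0,0,0,0,0,0,0,0])

```text
t: 9.05
ee_pos: [451.0, -167.8, 24.4]
orientation: [3.141, 0.0, 0.001]
ft_force: [-0.3, -1.4, 0.7]
width: 38.4
grasp_force: 30.0
```

Request:
jog_arm(increments=[0,0,0,0,0,-30,0,0,0,0,0,0,-40,0,0,0,0,31.5,33.2,0,0,0,0,0,31.5,33.2,0,0,0,0,0,31.5,33.2,0,0,0,0,0,31.5,33.2,0,0,0,0,0,31.5,33.2,0,0,0,0,0,0,0,0,0,0,0,0,0,0,0,0])

```text
t: 10.18
ee_pos: [607.0, -332.7, 93.3]
orientation: [-3.14, 0.0, 0.003]
ft_force: [-0.8, 0.4, -1.4]
width: 38.5
grasp_force: 30.0
```

```bash
python3 -c "
from h import *
o=get_obs();print(o['width'],o['grasp_force'])
wrist(14,None,(608,-334),42)"
```

```text
38.49834822492037 29.98136944253929
tcp [ 607.  -332.7   93.3] n 538
box centre [ 616.5 -333.7] size [53.5 68.1] z 13.7
```

Request:
jog_arm(increments=[0,0,0,1.7,1,30,0,0,0,0,0,0,20,0,0,0,0,0,0,10,0,0,0,0,0,0,4.5,0,0,0,0,0,0,0,0,0,0,0,0,0,0,0])

```text
t: 10.98
ee_pos: [610.5, -334.8, 30.6]
orientation: [3.141, 0.0, 0.002]
ft_force: [-0.2, 0.7, -1.4]
width: 38.7
grasp_force: 30.0
```

Request:
jog_arm(increments=[0,0,0,0,0,2,0,0,0,0,0,0,0,0,0,0,0,0,0,0,80,0,0,0,0,0,0,100,0,0,0,0,0,0,100,0,0,0,0,0,0,100,0,0,0,0,0,-20,100,0,0,0,0,0,-50,100,0,0,0,0,0,-50,100,0,0,0,0,0,-45,100,0,0,0,0,0,0,100])

```text
t: 12.35
ee_pos: [612.7, -336.1, 199.3]
orientation: [3.137, 0.0, 0.013]
ft_force: [0.0, 0.5, 0.5]
width: 87.9
grasp_force: 0.0
```

```bash
python3 -c "
from h import *
wrist(60,None,(608,-334),35)"
```

```text
tcp [ 612.7 -336.1  199.3] n 908
box centre [ 610.4 -336.8] size [37.  36.7] z 60.2
```

cap40 stands at (610,-337), z 60, within 4 mm of the dish centre. On to cap30.

Request:
jog_arm(increments=[0,0,0,-0.7,-55,0,100,0,0,0,-0.7,-55,0,100,0,0,0,-0.7,-55,0,100,0,0,0,-0.7,-55,0,100,0,0,0,-0.7,-55,0,100,0,0,0,-0.7,-55,0,100,0,0,0,-0.7,-55,0,100,0,0,0,-0.7,-55,0,100,0,0,0,-0.7,-55,0,100,0,0,0,-0.7,-55,0,100,0,0,0,-0.7,-55,0,100,0,0,0,-0.7,-55,0,100])

```text
t: 13.9
ee_pos: [600.4, 326.8, 191.6]
orientation: [3.14, 0.0, -0.003]
ft_force: [0.7, 0.5, 0.2]
width: 87.8
grasp_force: 0.0
```

Request:
jog_arm(increments=[0,0,0,0,0,0,100,0,0,0,0,0,0,100])

```text
t: 14.15
ee_pos: [600.6, 324.8, 191.6]
orientation: [3.14, 0.001, -0.003]
ft_force: [-0.1, -0.1, -0.1]
width: 87.6
grasp_force: 0.0
```

```bash
python3 -c "
from h import *
wrist(50,'w4.png',(604,334),35); print(get_obs()['orientation'])"
```

```text
tcp [600.6 324.8 191.6] n 513
box centre [604.8 335.9] size [27.8 27.5] z 50.2
[ 3.14043601e+00 -4.40860118e-04 -2.47843382e-03]
```

View pics/w4.png

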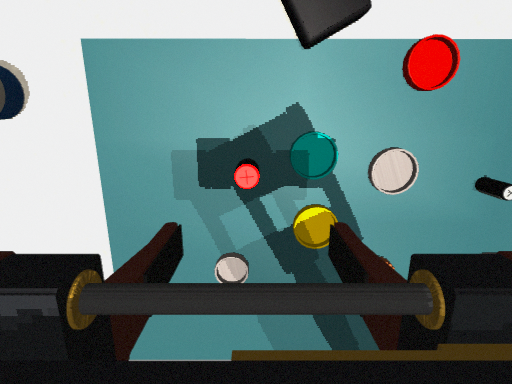

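cap30's top is at (247,177), measured at (604.8,335.9) and z 50. The turquoise decoy is next to it, so I approach with a narrower opening.

Request:
jog_arm(increments=[0,0,0,4,-11,30,65,0,0,0,0,0,40,65,0,0,0,0,0,30,65,0,0,0,0,0,30,65,0,0,0,0,0,25,65,0,0,0,0,0,14,65,0,0,0,0,0,0,65,0,0,0,0,0,0,0,0,0,0,0,0,0,0,0,0,0,0,0,0,0,0,0,0,0,0,0,0,0,0,0,0,0,0,0])

```text
t: 15.7
ee_pos: [607.3, 336.1, 26.5]
orientation: [3.141, 0.001, 0.005]
ft_force: [-0.5, -6.7, 20.1]
width: 10.6
grasp_force: 10.2
```

The opening of 10.6 and the force of 20 N are wrong, so I look.

```bash
python3 -c "
from h import *
im=get_image('wrist'); cv2.imwrite('pics/w5.png',im['pixels']); o=get_obs(); print(o['width'],o['grasp_force'],o['ft_force'],o['ee_pos'])
s=get_image('scene'); cv2.imwrite('pics/s5.png',cv2.resize(s['pixels'][200:340,280:460],None,fx=3,fy=3))
a=cv2.imread('pics/s5.png'); b=im['pixels']; h=max(a.shape[0],b.shape[0])
b=cv2.resize(b,(360,270)); c=np.zeros((420,800,3),np.uint8); a=cv2.resize(a,(440,342)); c[:342,:440]=a; c[:270,440:]=b; cv2.imwrite('pics/c5.png',c)"
```

```text
7.07532232575215 11.1179668935074 [ 0.04422723 -5.70814576 22.83544322] [607.8491313  336.29464338  27.05911819]
```

View pics/c5.png

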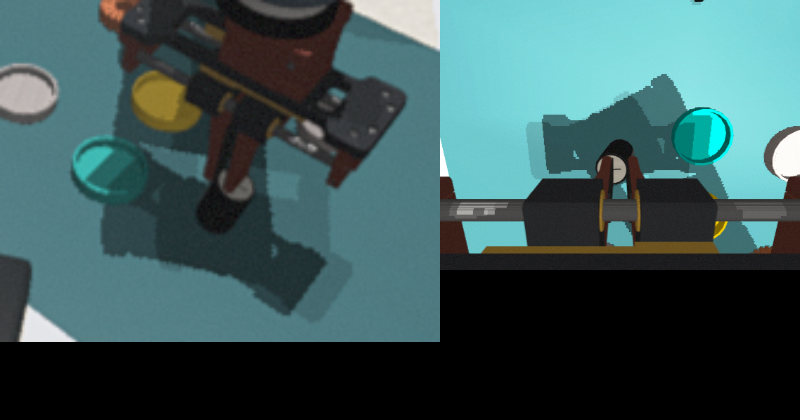

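Capacitor 30 has slipped towards +x and is pinched at its rear edge, leaning. I measure the lean before letting go.

```bash
cat >> h.py <<'E'
def cloud(cam):
    o=get_obs(); im=get_image(cam); D=im["depth"]; v,u=np.nonzero(D>0); d=D[v,u]
    c=np.stack([(u-im["cx"])/im["fx"]*d,-(v-im["cy"])/im["fy"]*d,-d],1)
    if cam=="wrist":
        T=np.array(im["tool_from_camera"]); c=c@T[:3,:3].T+T[:3,3]; w=Ro.from_rotvec(o["orientation"]).apply(c)+o["ee_pos"]
    else: T=np.array(im["cam_to_world"]); w=c@T[:3,:3].T+T[:3,3]
    return im,w,im["pixels"][v,u].astype(int),u,v
E
python3 - <<'E'
from h import *
for cam in["wrist","scene"]:
    im,w,p,u,v=cloud(cam)
    s=(np.hypot(w[:,0]-620,w[:,1]-336)<45)&(w[:,2]>3)&(w[:,2]<75)
    br=s&(p.max(1)-p.min(1)<40)&(p.min(1)>90)
    dk=s&(p.max(1)<45)
    for nm,m in(("bright",br),("dark",dk)):
        q=w[m]; print(cam,nm,len(q))
        if len(q)>15: 
            print(" mean",q.mean(0).round(1),"min",np.percentile(q,3,0).round(1),"max",np.percentile(q,97,0).round(1))
            if nm=="bright":
                U,S,V=np.linalg.svd(q-q.mean(0),full_matrices=False); print(" normal",V[2].round(2),S.round(0))
E
```

```text
wrist bright 513
 mean [608.5 351.   50.9] min [598.9 336.7  48.3] max [618.  358.9  59.3]
 normal [0.04 0.32 0.95] [168. 121.  30.]
wrist dark 992
 mean [616.9 339.5  36.5] min [602.3 326.7   7.7] max [620.8 359.4  65.1]
scene bright 37
 mean [608.8 353.1  50.5] min [598.3 347.7  48.2] max [618.4 358.1  52.7]
 normal [-0.03 -0.25 -0.97] [39. 19.  6.]
scene dark 287
 mean [619.4 341.8  30.9] min [611.5 326.7   5.1] max [623.7 357.6  65.1]
```

```bash
python3 -c "
import cv2
b=cv2.imread('pics/w5.png')[180:330,150:350]; cv2.imwrite('pics/c6.png',cv2.resize(b,(800,600),interpolation=cv2.INTER_CUBIC))"
```

```text
(no output)
```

View pics/c6.png

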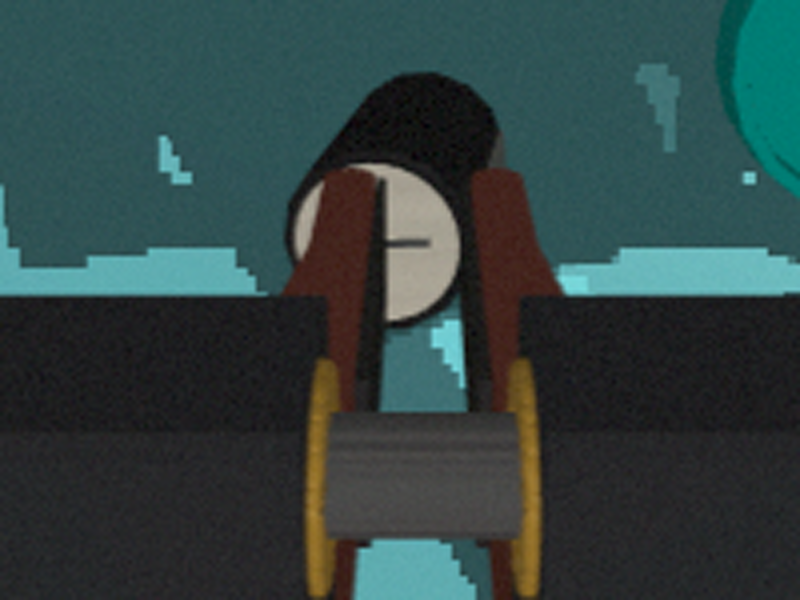

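The left finger seems to press on the cap's top edge (crop (350,170)), with the cap leaning about 18° to +y. That is less than its tipping angle. I raise slowly with the pinch relaxed, then look.

Request:
jog_arm(increments=[0,0,0,0,0,-4,12,0,0,0,0,0,-4,12])

```text
t: 16.15
ee_pos: [605.3, 336.4, 32.0]
orientation: [-3.142, -0.0, 0.0]
ft_force: [-0.7, -0.2, -0.3]
width: 10.3
grasp_force: 0.0
```

```bash
cat > lean.py <<'E'
from h import *
o=get_obs(); print(o["ft_force"].round(1),o["width"],o["grasp_force"],o["ee_pos"].round(1))
for cam in["wrist","scene"]:
    im,w,p,u,v=cloud(cam)
    s=(np.hypot(w[:,0]-612,w[:,1]-340)<45)&(w[:,2]>3)&(w[:,2]<75)&(p.max(1)-p.min(1)<40)&(p.min(1)>90)
    q=w[s]; print(cam,len(q))
    if len(q)>15: 
        U,S,V=np.linalg.svd(q-q.mean(0),full_matrices=False)
        print(" mean",q.mean(0).round(1),"min",np.percentile(q,3,0).round(1),"max",np.percentile(q,97,0).round(1)," normal",V[2].round(2))
E
python3 lean.py
```

```text
[-0.7 -0.2 -0.3] 10.32084344332224 0.0 [605.3 336.4  32. ]
wrist 632
 mean [605.1 336.9  50.6] min [592.9 331.1  49.6] max [615.8 342.3  51.8]  normal [-0.01  0.03  1.  ]
scene 14
```

```bash
python3 -c "
from h import *
im=get_image('wrist')['pixels']; s=get_image('scene')['pixels']
c=np.zeros((450,800,3),np.uint8); c[:450,:400]=cv2.resize(im[180:330,190:323],(400,450),interpolation=2); c[:,400:]=cv2.resize(s[230:320,330:410],(400,450),interpolation=2)
cv2.imwrite('pics/c7.png',c)"
```

```text
(no output)
```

View pics/c7.png

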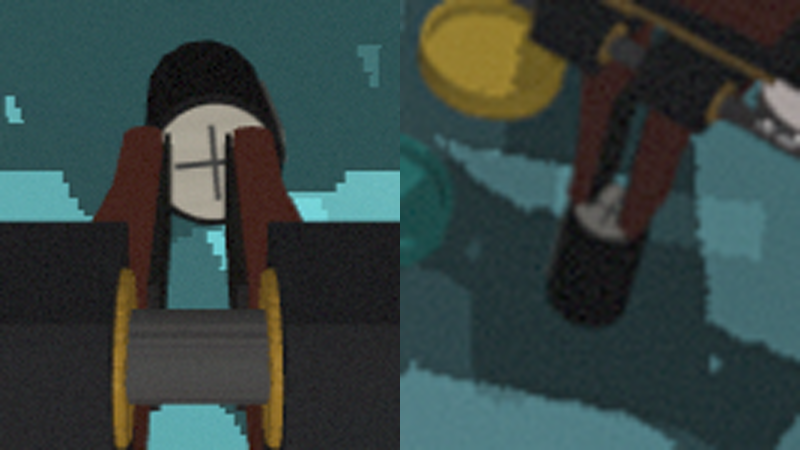

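The cap is upright again at (605,336). I check from depth where the fingertips really are.

Run:
```python
from h import *
print(get_obs()["ee_pos"],get_obs()["width"])
for cam in("wrist","scene"):
    im,w,p,u,v=cloud(cam)
    s=(np.hypot(w[:,0]-605,w[:,1]-336)<30)&(p[:,2]-p[:,0]>15)&(w[:,2]>10)&(p[:,1]<70)
    q=w[s]; print(cam,len(q),"z pct",np.percentile(q[:,2],[0,1,5,20,50]).round(1))
    l=q[q[:,2]<np.percentile(q[:,2],10)]; print(l.mean(0).round(1),np.ptp(l,axis=0).round(1))
```

```text
[605.18898385 336.42932587  31.45440993] 10.555823316216136
wrist 1922 z pct [51.1 58.7 63.9 78.3 98.4]
[615.9 336.7  63.6] [ 5.6 28.1 18. ]
scene 689 z pct [ 49.7  60.1  68.   93.4 163.1]
[614.3 341.5  67.4] [25.  26.7 26.2]
```

Request:
jog_arm(increments=[0,0,0,0,0,-15,12,0,0,0,0,0,-20,12,0,0,0,0,0,0,65,0,0,0,0,0,0,65,0,0,0,0,0,0,65,0,0,0,0,0,0,65])

```text
t: 17.2
ee_pos: [605.1, 336.3, 66.2]
orientation: [3.141, 0.0, -0.001]
ft_force: [-0.2, 0.2, 1.0]
width: 46.9
grasp_force: 0.0
```

Run:
```python
from h import *
e=get_obs()["ee_pos"]; print(e,get_obs()["width"])
for cam in("wrist","scene"):
    im,w,p,u,v=cloud(cam)
    s=(np.abs(w[:,0]-e[0])<30)&(np.abs(w[:,1]-e[1])<60)&(p[:,2]-p[:,0]>15)&(w[:,2]>20)&(p[:,1]<70)
    for nm,k in(("left",w[:,1]>e[1]),("right",w[:,1]<e[1])):
        q=w[s&k]; print(cam,nm,len(q),"z pct-tcp",(np.percentile(q[:,2],[0,1,5,20])-e[2]).round(1), "y rng",np.percentile(q[:,1],[2,98]).round(1))
wrist(50,None,(605,336),35)
```

```text
[605.09998291 336.26018694  66.18800421] 46.9054139429833
wrist left 3400 z pct-tcp [25.8 31.6 45.4 75.1] y rng [337.8 369.8]
wrist right 5204 z pct-tcp [26.  33.4 53.8 86.7] y rng [288.7 334. ]
scene left 975 z pct-tcp [ 27.4  33.6  47.2 130.5] y rng [338.1 387.6]
scene right 418 z pct-tcp [26.1 29.9 39.7 69.8] y rng [292.6 335.4]
tcp [605.2 336.3  66.3] n 1193
box centre [604.8 335.4] size [27.8 27.3] z 50.2
```

Both cameras show the visible finger ends about 25 mm above the reported TCP, so the grip on cap30 was too high and slipped off the top. I regrasp lower, reading the force on the way.

Request:
jog_arm(increments=[0,0,0,0,0,20,65,0,0,0,0,0,20,65,0,0,0,0,0,10,65,0,0,0,0,0,8,65,0,0,0,0,0,0,65])

```text
t: 17.98
ee_pos: [605.1, 336.2, 7.9]
orientation: [3.141, 0.0, -0.002]
ft_force: [-1.1, -1.4, 0.3]
width: 57.5
grasp_force: 0.0
```

Request:
jog_arm(increments=[0,0,0,0,0,0,0,0,0,0,0,0,0,0,0,0,0,0,0,0,0,0,0,0,0,0,0,0,0,0,0,0,0,0,0,0,0,0,0,0,0,0])

```text
t: 18.73
ee_pos: [605.8, 336.6, 9.2]
orientation: [-3.141, -0.0, -0.001]
ft_force: [-0.2, 0.1, 3.8]
width: 29.1
grasp_force: 29.9
```

```bash
python3 lean.py
```

```text
[-0.2  0.1  3.8] 29.13815637088994 29.942031426628546 [605.8 336.6   9.2]
wrist 1421
 mean [604.6 337.4  50.7] min [593.4 326.5  49.5] max [615.4 348.3  51.7]  normal [-0.    0.03  1.  ]
scene 31
 mean [606.9 337.7  50.9] min [597.8 327.6  49.3] max [615.5 346.5  52.9]  normal [-0.06  0.04  1.  ]
```

Request:
jog_arm(increments=[0,0,0,0,0,-20,0,0,0,0,0,0,-40,0,0,0,0,-0.5,37.9,0,0,0,0,0,-0.5,37.9,0,0,0,0,0,-0.5,37.9,0,0,0,0,0,-0.5,37.9,0,0,0,0,0,-0.5,37.9,0,0,0,0,0,0,0,0,0,0,0,0,0,0,0,0])

```text
t: 19.95
ee_pos: [603.3, 147.3, 69.5]
orientation: [-3.141, 0.001, -0.001]
ft_force: [-0.7, 0.7, -0.9]
width: 28.8
grasp_force: 29.9
```

```bash
python3 -c "
from h import *
o=get_obs();print(o['width'],o['grasp_force'])
wrist(14,None,(603,147),38); wrist(110,None,(603,147),25)"
```

```text
28.827636710484494 29.926726020776186
tcp [603.3 147.3  69.5] n 578
box centre [608.2 147.8] size [49.5 58. ] z 13.8
tcp [603.3 147.8  69.3] n 2381
box centre [602.6 147.1] size [27.5 40.2] z 110.6
```

Request:
jog_arm(increments=[0,0,0,0,-0.5,25,0,0,0,0,0,0,15,0,0,0,0,0,0,10,0,0,0,0,0,0,5,0,0,0,0,0,0,0,0])

```text
t: 20.68
ee_pos: [603.3, 147.6, 13.8]
orientation: [-3.142, -0.0, -0.0]
ft_force: [0.3, -0.0, -1.1]
width: 29.1
grasp_force: 29.9
```

Request:
jog_arm(increments=[0,0,0,0,0,1,0,0,0,0,0,0,0,0,0,0,0,0,0,0,60,0,0,0,0,0,0,70,0,0,0,0,0,0,70,0,0,0,0,0,0,70,0,0,0,0,0,-20,70,0,0,0,0,0,-50,70,0,0,0,0,0,-50,70,0,0,0,0,0,-50,70,0,0,0,0,0,0,70])

```text
t: 22.05
ee_pos: [606.1, 148.2, 189.0]
orientation: [-3.139, -0.0, -0.015]
ft_force: [-0.5, 0.1, -0.7]
width: 61.6
grasp_force: 0.0
```

```bash
python3 -c "
from h import *
wrist(54,None,(603,147),35);wrist(46,None,(585,24),35)"
```

```text
tcp [606.1 148.2 189. ] n 525
box centre [602.6 146.7] size [27.5 28. ] z 54.2
tcp [604.4 147.8 186.2] n 234
box centre [584.8  24.4] size [19.  18.8] z 46.1
```

cap30 stands in its dish. Now cap20.

Request:
jog_arm(increments=[0,0,0,-6.3,41,0,60,0,0,0,-6.3,41,0,60,0,0,0,-6.3,41,30,60,0,0,0,0,0,0,60,0,0,0,0,0,0,60])

```text
t: 22.78
ee_pos: [583.8, 24.7, 152.1]
orientation: [-3.141, 0.001, 0.003]
ft_force: [-0.1, 0.2, 0.8]
width: 52.7
grasp_force: 0.0
```

```bash
python3 -c "
from h import *
wrist(46,None,(585,24),35)"
```

```text
tcp [583.8  24.7 152.1] n 275
box centre [585.3  24.1] size [18.  17.6] z 46.3
```

Request:
jog_arm(increments=[0,0,0,1,0.5,40,60,0,0,0,0,0,40,60,0,0,0,0,0,30,60,0,0,0,0,0,20,60,0,0,0,0,0,10,60,0,0,0,0,0,5,60,0,0,0,0,0,0,60])

```text
t: 23.7
ee_pos: [585.6, 24.0, 8.3]
orientation: [-3.142, -0.0, -0.001]
ft_force: [0.4, -0.1, 0.7]
width: 52.6
grasp_force: 0.0
```

Request:
jog_arm(increments=[0,0,0,0,0,0,0,0,0,0,0,0,0,0,0,0,0,0,0,0,0,0,0,0,0,0,0,0,0,0,0,0,0,0,0,0,0,0,0,0,0,0])

```text
t: 24.45
ee_pos: [585.3, 23.9, 7.9]
orientation: [3.142, 0.0, 0.0]
ft_force: [-0.5, -0.6, 2.5]
width: 18.9
grasp_force: 30.0
```

Request:
jog_arm(increments=[0,0,0,0,0,-30,0,0,0,0,0,0,-50,0,0,0,0,-15.3,-41.8,0,0,0,0,0,-15.3,-41.8,0,0,0,0,0,-15.3,-41.8,0,0,0,0,0,-15.3,-41.8,0,0,0,0,0,-15.3,-41.8,0,0,0,0,0,-15.3,-41.8,0,0,0,0,0,-15.3,-41.8,0,0,0,0,0,-15.3,-41.8,0,0,0,0,0,0,0,0,0,0,0,0,0,0,0,0])

```text
t: 25.95
ee_pos: [462.4, 357.8, 87.5]
orientation: [3.141, 0.001, -0.001]
ft_force: [0.9, -0.3, -0.6]
width: 18.8
grasp_force: 30.0
```

```bash
python3 -c "
from h import *
o=get_obs();print(o['width'],o['grasp_force'])
wrist(14,'w8.png',(462,358),32); wrist(126,None,(462,358),30)"
```

```text
18.800011342787975 29.997511765686795
tcp [462.4 357.8  87.5] n 437
box centre [464.2 358.7] size [42.1 46.4] z 13.8
tcp [462.7 357.3  87.5] n 1136
box centre [463.6 357.9] size [20.5 33.9] z 125.8
```

View pics/w8.png

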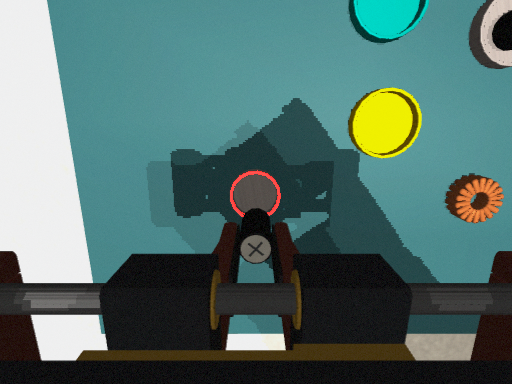

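cap20 is held upright (256,248), with dish20's rim at (255,195) centred at (462,358.5). Lower it.

Request:
jog_arm(increments=[0,0,0,0,-0.8,35,0,0,0,0,0,0,22,0,0,0,0,0,0,12,0,0,0,0,0,0,6,0,0,0,0,0,0,0,0])

```text
t: 26.68
ee_pos: [463.0, 359.0, 13.0]
orientation: [-3.141, 0.0, -0.0]
ft_force: [-0.6, 0.4, -0.9]
width: 18.5
grasp_force: 30.0
```

Request:
jog_arm(increments=[0,0,0,0,0,1,0,0,0,0,0,0,0,0,0,0,0,0,0,0,40,0,0,0,0,0,0,60,0,0,0,0,0,0,60,0,0,0,0,0,0,60,0,0,0,0,0,-20,60,0,0,0,0,0,-50,60,0,0,0,0,0,-50,60,0,0,0,0,0,-50,60,0,0,0,0,0,0,60,0,0,0,0,0,0,60])

```text
t: 28.18
ee_pos: [462.4, 358.9, 182.4]
orientation: [-3.141, -0.0, -0.001]
ft_force: [-0.1, -0.5, -0.1]
width: 52.5
grasp_force: 0.0
```

Run:
```python
from h import *
wrist(50,None,(462,358),30)
im,w,p,u,v=cloud("top")
for n,H,x,y in(("cap50",68,444,-7),("cap40",60,609,-334),("cap30",54,603.7,147.5),("cap20",50,462,358.5)):
    q=w[(abs(w[:,2]-H)<4)&(np.hypot(w[:,0]-x,w[:,1]-y)<35)]; print(n,len(q),q.mean(0).round(1) if len(q) else None,(x,y))
for n in("transformer","choke"): print(n,[(round(r["p"],2),np.round(r["centre"])) for r in models.look_for(n,"top")][:2])
cv2.imwrite("pics/end.png",cv2.resize(im["pixels"][130:300,60:460],(800,340)))
```

```text
tcp [462.4 358.9 182.4] n 239
box centre [463.  359.9] size [18. 18.] z 50.2
cap50 267 [443.2  -7.   68.3] (444, -7)
cap40 165 [ 608.6 -336.9   60.5] (609, -334)
cap30 92 [600.7 144.6  54.1] (603.7, 147.5)
cap20 2 [454.4 360.6  47.8] (462, 358.5)
transformer [(0.83, array([ 434., -347.,   35.]))]
choke [(0.66, array([454., 149.,  20.]))]
```

View pics/end.png

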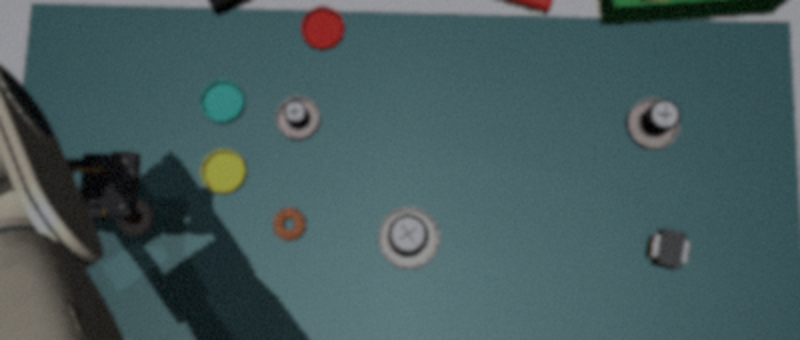

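The final picture shows cap50 (408,235), cap40 (660,115) and cap30 (296,112) upright in their dishes. The wrist camera puts cap20 at (463,360), z 50, in dish20. The transformer (668,248) and choke (290,223) are where they were.

```bash
python3 -c "
from h import *
print(job.close_job())"
```

```text
the job is handed in; nothing more can be done
None
```

The job is handed in (no verdict came back): by my measurements all four capacitors stand upright in their matching dishes, placed largest to smallest, with the transformer and choke unmoved; my first grip on cap30 slipped and tilted it briefly, and I regrasped it lower.

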